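# Fit the lens support rod to the camera rig

### The job

Take the steel support rod off its rest and slide it, tapered nose first, partway into the deep bore of the camera's rod bracket; let go, take it again further back and push it home until it bears firmly on the sprung seat hidden deep in the bore, without ramming the seat or levering the rod in the bracket. Then let go, so that the rod stays in against the seat, and leave the other gear on the counter undisturbed.

Things in the scene. Friction and masses are not known exactly. Their poses are not given: they have to be found in the camera images.
- rod_mid (a point): Centre of the loose plain steel support rod: 230 mm long, 15 mm diameter, about 0.22 kg, balanced within 5 mm of this point. The x axis runs along the rod towards its nose, which tapers from 15 to 9 mm over its last 7 mm; the other end carries a round cap 20 mm in diameter and 10 mm long.
- rod_nose (a point): Centre of the rod's nose end, 115 mm along +x from rod_mid. Same axes.
- rod: The same rod; its origin and axes are those of rod_mid. At the start it lies level in its rest, its axis 47.5 mm above the counter.
- rest: The rod's rest, fixed; origin on the counter under its centre, x along the rod. Two rubber saddles, each 14 mm long and 36 mm wide with cheeks up to 52 mm above the counter, leave a clear gap of 142 mm between them; the base board there is 8 mm high, 60 mm wide.
- mouth (a point): Centre of the mouth of the bore, in the bracket's front face, 70 mm above the counter. The x axis points level, straight into the bore. The bore is round, 16.5 mm wide. About 50 mm deep a sprung shoe in its roof rubs on the rod: from there on it drags with roughly 5 to 15 N (it varies) and stays where it is left.
- bracket: The fixed rod bracket with the camera on it. Origin on the counter straight below the mouth; x along the bore, inwards. Aluminium block 56 mm wide, its top 28 mm above the bore's axis; the camera stands on it from 100 mm behind the front face backwards, up to 200 mm above the counter. Its foot plate, 130 mm wide, 12 mm high, starts 20 mm behind the front face.
- endcap: Rear end of the bracket; origin on the bore's axis, 170 mm behind the mouth. It carries the sprung seat, whose face waits 115 to 145 mm behind the mouth: the depth differs each time and can only be felt. It yields 1 mm per 3 N, up to 9 mm. Home: 7 N or more on the seat itself, over and above the drag; 12 to 15 N is good, 25 N damages it. Let go, the rod is held against it by the drag.
- lens: Silver standard lens, 68 mm across, 62 mm high, standing on the counter. Origin under its centre. Bystander, to be left where it is.
- crank: Steel winding crank lying on the counter, about 80 mm long, 24 mm high. Origin under its centre. Bystander, to be left where it is.
- film_can0: Film can, 33 mm across, 54 mm high, upright. Origin under its centre. Bystander, to be left where it is.
- film_can1: Film can, 33 mm across, 54 mm high, upright. Origin under its centre. Bystander, to be left where it is.
- light_meter: Hand light meter lying on the counter, 60 x 100 mm, 34 mm high. Origin under its centre. Bystander, to be left where it is.
- spare_lens: Short silver lens, 56 mm across, 40 mm high, standing. Origin under its centre. Bystander, to be left where it is.
Mind the look-alikes: they are no part of the job. Of the things shaped like the rod, the bare steel one is meant.

How it is judged:
By the outcome, as a careful person would: the job done as asked, in the order asked, and still so for the second after the job is handed in, with the robot touching nothing.
It also fails if it takes over 72 s, if anything falls off the work surface, if the arm or the gripper's body presses on something with over 40 N, if the wrist force passes 120 N, or if a joint passes its speed limit or range.

### The arm

A 6-joint arm with a two-finger parallel gripper is mounted at the origin on the work surface. World frame = base frame: x ahead of the robot, y to its left, z up, the work surface at z = 0. Lengths are in m, angles in degrees, forces in N, time in s.
With the tool pointing down it reaches from about 0.4 to 0.825 m from the base axis. Payload 7 kg.
Tool frame: the origin (TCP) lies at the very end of the fingers, on their centre line; the grasp point (between the pads) lies 19 mm behind it; y points along the fingers, x is the direction in which the jaws open and shut, and the axes are right-handed (so a half turn about y gives the same grasp; the last joint's range is limited). The gripper opens to 88 mm and grips with 3 to 60 N. Pads are 19 mm wide; open, the fingers measure 130 mm over their backs; the gripper's body (78 mm by 193 mm) begins 47 mm behind the grasp point.
Start: joints at [-55.457, 20.546, 0.682, 0, -70.136, -16.507], TCP at [0.209, -0.642, 0.227] pointing down, gripper open.
Joint ranges: [-176.03, 176.03], [-82.01, 121.73], [-58.28, 71.71], [-173.87, 95.51], [-174.79, -0.11], [-173.66, 173.66]. Speed limits (degrees/s): [136.94, 136.94, 172.46, 180, 180, 180].

### API

Orientations are given as [roll, pitch, yaw] about the fixed x, y, z axes, in that order (R = Rz(yaw) Ry(pitch) Rx(roll)).
In Python, from plant import ctrl gives the robot as it stands.
- The arm moves only by the shell command python3 -m crank 'ROWS'. ROWS is JSON, a list that holds one entry, the list of rows, each a list of 5 numbers: the closure, from -1 (fully open) to 1 (shut), then the shift along the tool's x, y, z in mm, then the turn about the tool's y in rad. In form: [[[claw, x, y, z, turn], ...]]. A call has 1 to 12 rows; each row is the pose to reach, as a shift and turn from the pose commanded when the call began, along the tool's axes at that moment; what a row does not reach only later rows make up. A row lasts 1/8 s, in which the tool goes at most 62.5 mm and 10.7 degrees, less where a joint would pass 70% of its speed; a pose out of reach is approached as far as the arm can. A call with a gripper value outside its range is refused whole. The fingers move at their own pace and stop on an object; the grip force is fixed at half the most. Time passes only in rows, so rows that repeat a pose let the fingers close. It gives the time, the measured TCP pose, the force and the opening at its end, in the units of the state.
- ctrl.get_obs(): the state, without advancing time (a new reading comes with each control period).
- ctrl.snapshot(name): name is "scene" or "top" or "wrist"; returns the picture (480x640x3 uint8, red, green, blue); there is no depth.
- ctrl.camera_model(name): a dict with "fx", "fy", "cx", "cy" (pixels), "dist_coeffs" ([k1, k2, p1, p2, k3] as OpenCV has them; the pictures are not rectified), "origin" and "orientation" of the camera in the world; the wrist camera has in their place "hand_eye" (4x4, takes a point from camera to tool coordinates, whose origin is the TCP and whose axes are the tool frame's). Camera axes: x right, y down, z forward; pixel columns grow to the right and rows downward; lengths in m; the calibration is good to about 2 mm. A picture is of the moment at which its call begins: read the wrist's pose just before it. camera_model takes no time and is no camera call.
- ctrl.close_job(): hands the job in, once; it reports no verdict.
Trained networks look in the newest picture that a camera, given by its name, has taken for a name from the list of things; names that differ only in an ending like _2 or _b are one class to them, and where a whole thing is asked for, a point or a joint stands for the part that bears it (a point fixed in the world has none). Each returns a list of dicts, best first, with "confidence" (0 to 1); they miss things now and then, are a little off and sometimes report something else, mostly with a low value. They report only what shows in the picture. A call takes as long as a camera call. They do not tell look-alikes from the thing itself.
- ctrl.find_in(camera, name): "extent" ([left, top, width, height] in pixels, round what is visible of it).
The state is a dict: "clock": time; "joint_pos": joint angles; "qvel": joint speeds; "tau": joint torques, N m; "tool_pos": TCP position; "orientation": TCP orientation; "force": force on the tool from outside, world axes, zero at the start; "moment": the same for the moment, N m; "opening": finger opening in m.
Only numpy, scipy, OpenCV 4.12 (cv2) and the standard library are available. Lean on these libraries where they do the work, as an engineer would, in place of code of your own. Each camera call takes 0.05 s, during which the arm holds its last target.

## Working session

There is one attempt and no reset: what is moved stays moved. The work goes in short steps, Python scripts to look and compute and a shell command to move; the robot and the scene stay as the last step left them, time stands still between calls to the robot, and variables do not carry over. Pictures are saved under pics/ and viewed, and the job is handed in when it is done.

```bash
ls; mkdir -p pics
python3 - <<'E'
from plant import ctrl
import cv2,json
print(ctrl.get_obs())
for n in ("scene","top","wrist"):
    im=ctrl.snapshot(n); cv2.imwrite(f"pics/{n}0.png",im[:,:,::-1])
    print(n,ctrl.camera_model(n))
    for k in ("rod","bracket","rest","mouth","rod_nose","rod_mid","endcap","lens","crank","film_can0","light_meter","spare_lens"):
        r=ctrl.find_in(n,k)
        print(k,[([round(v) for v in d["extent"]],round(d["confidence"],2)) for d in r[:4]])
E
```

```text
pics
{'clock': 0.0, 'joint_pos': array([-5.54557916e+01,  2.05909673e+01,  6.34912328e-01, -2.08342241e-02,
       -7.01366129e+01, -1.65051634e+01]), 'qvel': array([ 0.0097169 , -0.05241308, -0.02395316, -0.02653931,  0.01530517,
        0.01386962]), 'tau': array([-5.38078948e-04, -5.82715917e+01,  2.93045139e+01,  6.99713096e+00,
        6.86232830e-03, -1.04515620e-04]), 'tool_pos': array([ 0.20883292, -0.64137065,  0.22563438]), 'orientation': array([-8.99924489e+01, -9.44141463e-02,  1.08031944e+02]), 'force': array([0.46162525, 0.71073564, 0.57813499]), 'moment': array([ 0.07467129, -0.03097014,  0.01328813]), 'opening': 0.0877382975975587}
scene {'fx': 514.5640931942064, 'fy': 514.5640931942064, 'cx': 326.3434564321483, 'cy': 244.76399383703506, 'dist_coeffs': array([0.04907465, 0.        , 0.        , 0.        , 0.        ]), 'origin': array([ 1.00061619, -0.60668844,  0.65928693]), 'orientation': array([-126.89826063,   -0.45645332,   39.82873726])}
rod [([97, 255, 17, 87], 0.86), ([158, 273, 97, 89], 0.73), ([272, 223, 12, 28], 0.48)]
bracket [([334, 128, 106, 130], 0.87)
[... 1553 characters left out ...]
61856, 'cx': 317.85595978340547, 'cy': 248.06761434585837, 'dist_coeffs': array([-0.0205727,  0.       ,  0.       ,  0.       ,  0.       ]), 'hand_eye': array([[ 9.99999265e-01, -7.71666411e-04, -9.34953196e-04,
        -5.17729684e-04],
       [ 6.73839310e-04, -2.87297510e-01,  9.57841160e-01,
        -1.58539722e-01],
       [-1.00774357e-03, -9.57841086e-01, -2.87296779e-01,
         7.71852216e-02],
       [ 0.00000000e+00,  0.00000000e+00,  0.00000000e+00,
         1.00000000e+00]])}
rod [([612, 270, 26, 18], 0.7)]
bracket []
rest []
mouth []
rod_nose [([618, 272, 18, 18], 0.63)]
rod_mid [([612, 270, 28, 20], 0.65)]
endcap []
lens []
crank []
film_can0 []
light_meter []
spare_lens []
```

View pics/scene0.png

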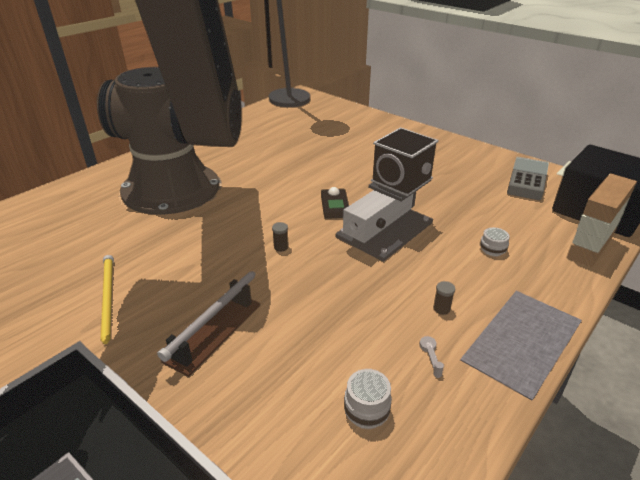

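View pics/top0.png

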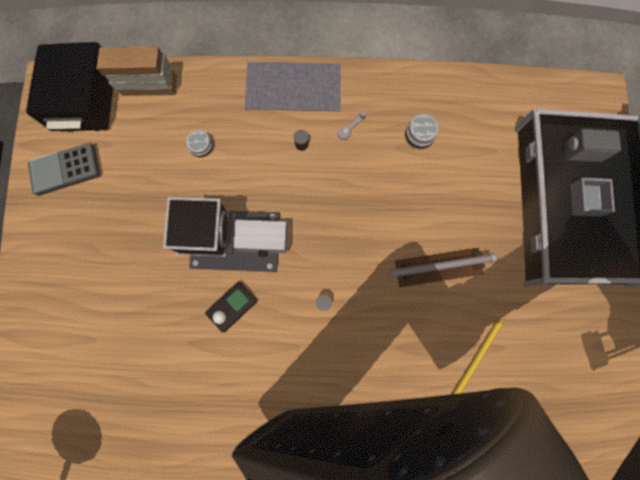

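Run:
```python
import cv2
t=cv2.imread("pics/top0.png"); s=cv2.imread("pics/scene0.png")
cv2.imwrite("pics/t1.png",cv2.resize(t[240:300,380:510],None,fx=6,fy=6,interpolation=cv2.INTER_CUBIC))
cv2.imwrite("pics/t2.png",cv2.resize(t[185:285,150:300],None,fx=5,fy=5,interpolation=cv2.INTER_CUBIC))
cv2.imwrite("pics/s1.png",cv2.resize(s[250:380,90:265],None,fx=4.5,fy=4.5,interpolation=cv2.INTER_CUBIC))
cv2.imwrite("pics/s2.png",cv2.resize(s[120:270,325:450],None,fx=4,fy=4,interpolation=cv2.INTER_CUBIC))
```

```text
(no output)
```

View pics/t1.png

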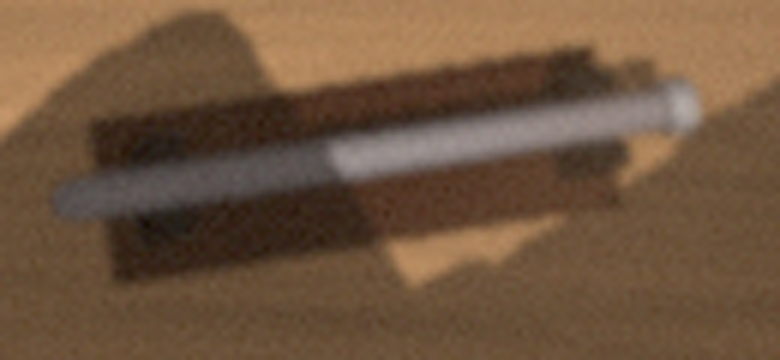

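View pics/t2.png

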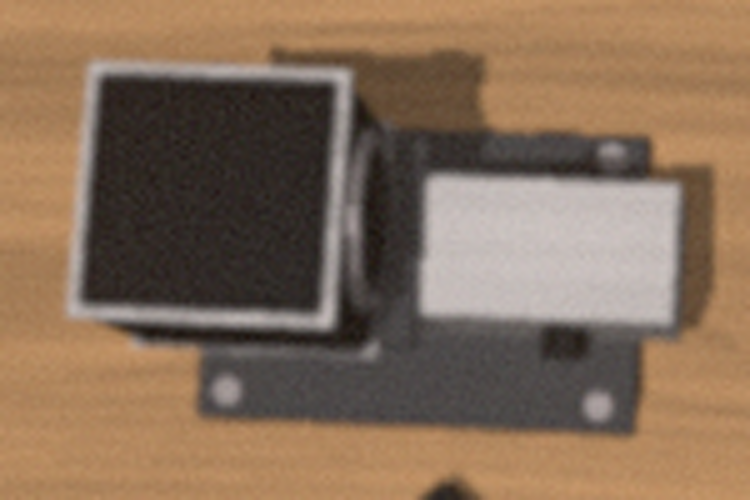

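View pics/s1.png

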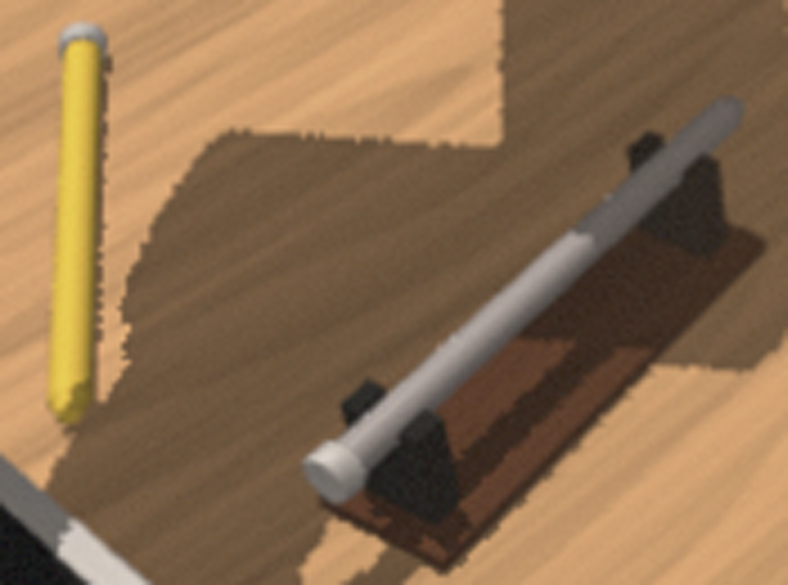

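View pics/s2.png

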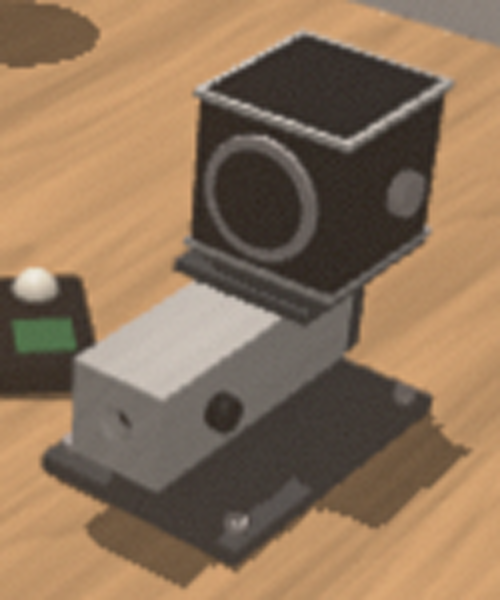

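```bash
cat > h.py <<'E'
import numpy as np, cv2
from scipy.spatial.transform import Rotation as R
from plant import ctrl
def RR(o): return R.from_euler('xyz',o,degrees=True).as_matrix()
def cam(n,obs=None):
    m=ctrl.camera_model(n)
    K=np.array([[m['fx'],0,m['cx']],[0,m['fy'],m['cy']],[0,0,1]])
    if 'hand_eye' in m:
        T=np.eye(4);T[:3,:3]=RR(obs['orientation']);T[:3,3]=obs['tool_pos'];T=T@m['hand_eye']
        return K,m['dist_coeffs'],T[:3,3],T[:3,:3]
    return K,m['dist_coeffs'],np.array(m['origin']),RR(m['orientation'])
def ray(c,px):
    K,d,o,Rm=c
    u=cv2.undistortPoints(np.array([[px]],float),K,d)[0,0]
    return o,Rm@np.array([u[0],u[1],1.])
def plane(c,px,z):
    o,v=ray(c,px); return o+v*(z-o[2])/v[2]
def proj(c,P):
    K,d,o,Rm=c
    return cv2.projectPoints(np.atleast_2d(P).astype(float),cv2.Rodrigues(Rm.T)[0],-Rm.T@o,K,d)[0][:,0]
E
python3 - <<'E'
from h import *
np.set_printoptions(precision=4,suppress=True)
o=ctrl.get_obs(); print(o['clock'],RR(o['orientation']))
t=cam('top');s=cam('scene')
n=plane(t,(389.5,273),.0475);c=plane(t,(496.2,257.3),.0475)
print('nose',n,'cap',c,np.linalg.norm(n-c),np.degrees(np.arctan2(*(n-c)[1::-1])))
n2=plane(s,(90+735/4.5,250+108/4.5),.0475);c2=plane(s,(90+325/4.5,250+475/4.5),.0475)
print('scene',n2,c2,np.linalg.norm(n2-c2),np.degrees(np.arctan2(*(n2-c2)[1::-1])))
a=plane(t,(286.6,221.4),.098);b=plane(t,(285.4,250.6),.098)
e=plane(t,(150+425/5,185+175/5),.098);f=plane(t,(150+420/5,185+315/5),.098)
print('front',a,b,np.linalg.norm(a-b),(a+b)/2,'rear',e,f)
for p,q in ((a,e),(b,f)): print(np.degrees(np.arctan2(*(q-p)[1::-1])))
print('mouth scene',plane(s,(325+119/4,120+418/4),.07))
# front corners in scene crop
A=plane(s,(325+165/4,120+400/4),.098);B=plane(s,(325+75/4,120+352/4),.098)
print(A,B,np.linalg.norm(A-B),np.degrees(np.arctan2(*(A-B)[1::-1])))
E
```

```text
1.95 [[-0.3096 -0.     -0.9509]
 [ 0.9509  0.     -0.3096]
 [ 0.0001 -1.      0.    ]]
nose [ 0.4368 -0.1337  0.0475] cap [ 0.473  -0.3622  0.0475] 0.23131244779478183 99.00848349265823
scene [ 0.4377 -0.1333  0.0475] [ 0.4721 -0.3563  0.0475] 0.22563331171056392 98.79328763321575
front [0.5318 0.0788 0.098 ] [0.4731 0.0796 0.098 ] 0.058732245622803714 [0.5024 0.0792 0.098 ] rear [0.5328 0.1823 0.098 ] [0.4763 0.1818 0.098 ]
89.46116813238895
88.20499625327355
mouth scene [0.5015 0.0884 0.07  ]
[0.5329 0.0821 0.098 ] [0.473  0.0874 0.098 ] 0.06007749683295718 -5.056093244287949
```

```bash
python3 -m crank '[[[-1,298,0,-356,-1.41],[-1,298,0,-356,-1.41],[-1,298,0,-356,-1.41],[-1,298,0,-356,-1.41],[-1,298,0,-356,-1.41],[-1,298,0,-356,-1.41],[-1,298,0,-356,-1.41],[-1,298,0,-356,-1.41],[-1,298,0,-356,-1.41],[-1,298,0,-356,-1.41],[-1,298,0,-356,-1.41]]]'
python3 - <<'E'
from h import *
o=ctrl.get_obs();print(o['clock'],o['joint_pos'],o['tool_pos'],o['orientation'],o['force'])
cv2.imwrite("pics/w1.png",ctrl.snapshot('wrist')[:,:,::-1])
E
```

```text
clock: 3.32
tool_pos: [0.4547, -0.2489, 0.2266]
orientation: [-90.0, -0.0, -171.3]
force: [0.5, 0.2, -0.3]
opening: 0.0878
3.325 [-6.98068257e+00  5.72825019e+00 -1.88468131e+01  2.61484958e-03
 -6.54292088e+01  1.56977441e+01] [ 0.4547447  -0.24892821  0.22655856] [-8.99988666e+01 -4.75618134e-03 -1.71281851e+02] [ 0.48192372  0.22093984 -0.29292124]
```

View pics/w1.png

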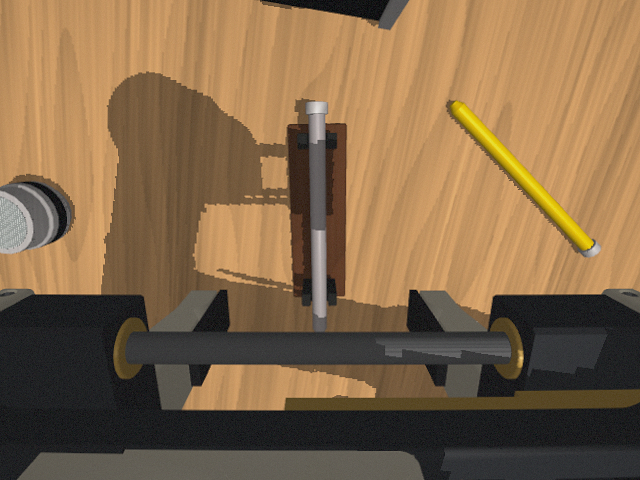

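```bash
python3 -m crank '[[[-1,-107,-50,-388,0],[-1,-107,-50,-388,0],[-1,-107,-50,-388,0],[-1,-107,-50,-388,0],[-1,-107,-50,-388,0],[-1,-107,-50,-388,0],[-1,-107,-50,-388,0],[-1,-107,-50,-388,0],[-1,-107,-50,-388,0]]]'
python3 - <<'E'
from h import *
o=ctrl.get_obs();print(o['clock'],o['joint_pos'],o['tool_pos'],o['orientation'],o['force'])
im=ctrl.snapshot('wrist')[:,:,::-1]
cv2.imwrite("pics/w2.png",im)
w=cv2.imread('pics/w1.png')
cv2.imwrite("pics/w1c.png",cv2.resize(w[90:345,250:390],None,fx=2.3*1.0,fy=2.3,interpolation=cv2.INTER_CUBIC))
E
```

```text
clock: 4.5
tool_pos: [0.5014, 0.1509, 0.2763]
orientation: [-90.0, -0.0, -171.2]
force: [-0.4, 0.4, -0.0]
opening: 0.0876
4.5 [ 3.82355698e+01  4.46061068e+00 -1.36626590e+01 -2.53096135e-03
 -7.19093516e+01 -2.94568171e+01] [0.50135432 0.15086726 0.27632024] [-8.99860524e+01 -2.95871105e-02 -1.71222038e+02] [-0.43491306  0.41580345 -0.01559927]
```

View pics/w2.png

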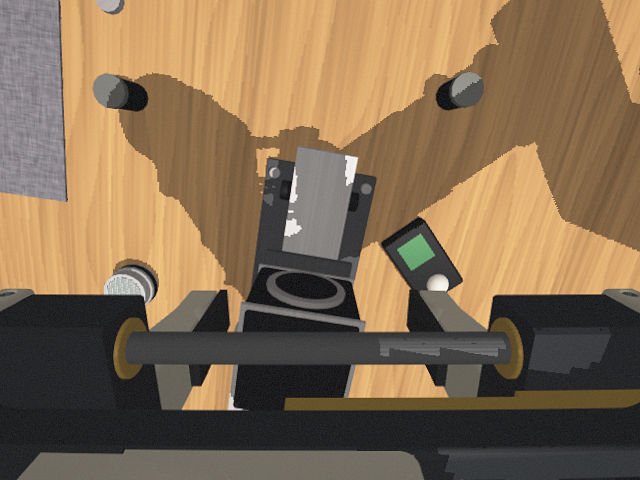

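View pics/w1c.png

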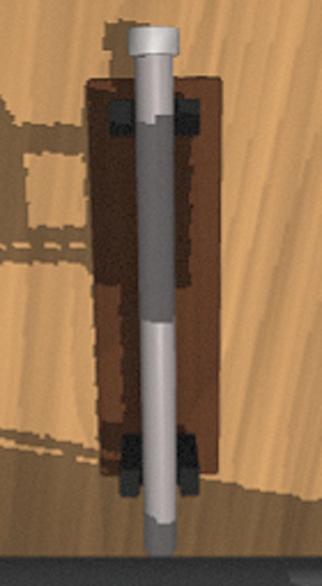

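Run:
```python
import cv2
w=cv2.imread('pics/w2.png')
cv2.imwrite("pics/w2c.png",cv2.resize(w[140:270,250:390],None,fx=4.5,fy=4.5,interpolation=cv2.INTER_CUBIC))
w=cv2.imread('pics/w1.png')
cv2.imwrite("pics/w1a.png",cv2.resize(w[95:155,280:360],None,fx=8,fy=8,interpolation=cv2.INTER_CUBIC))
cv2.imwrite("pics/w1b.png",cv2.resize(w[275:335,280:360],None,fx=8,fy=8,interpolation=cv2.INTER_CUBIC))
```

```text
(no output)
```

View pics/w2c.png

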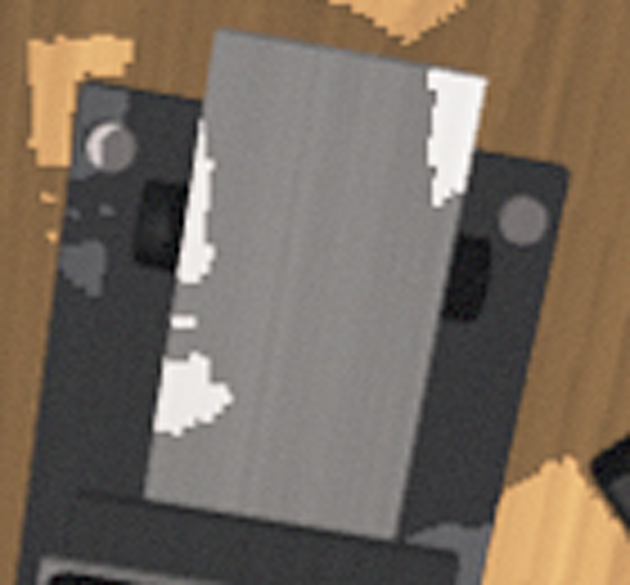

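View pics/w1a.png

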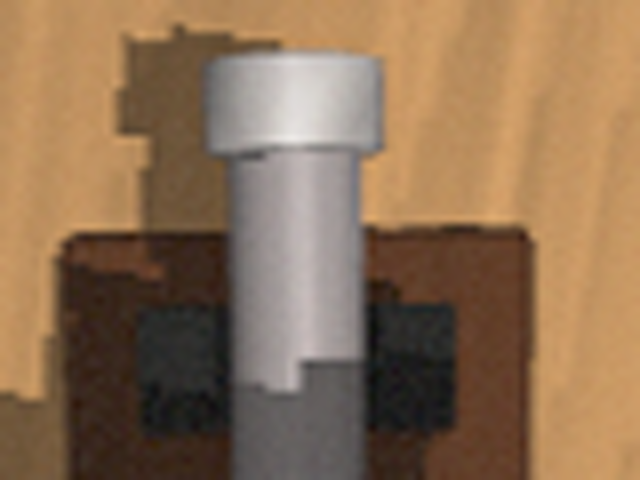

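View pics/w1b.png

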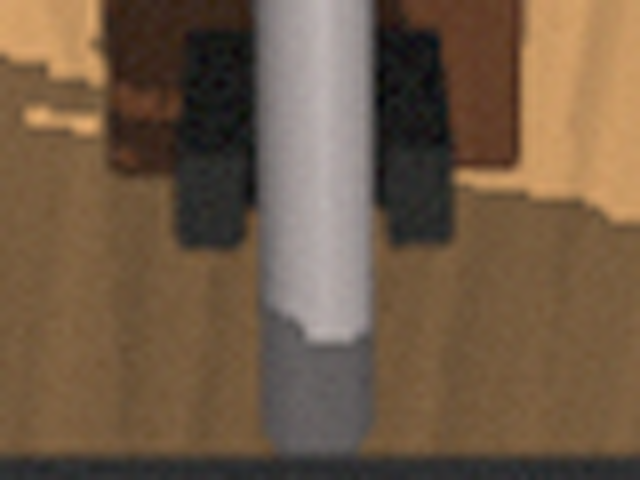

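Run:
```python
from h import *
np.set_printoptions(precision=4,suppress=True)
ob1=dict(tool_pos=[0.4547447,-0.24892821,0.22655856],orientation=[-89.9988666,-0.0047,-171.281851])
ob2=dict(tool_pos=[0.50135432,0.15086726,0.27632024],orientation=[-89.9860524,-0.0296,-171.222038])
c=cam('wrist',ob1)
P=[plane(c,p,.0475) for p in ((317,120),(317.25,145),(319.4,290),(319.7,300))]
print(np.array(P)); d=P[3]-P[0]; print('rod ang',np.degrees(np.arctan2(d[1],d[0])))
print('cap end',plane(c,(317,101.5),.0575),'cap front',plane(c,(317,95+150/8),.0575),'nose',plane(c,(320,331.5),.0475))
# saddle outer/inner: rubber tops z=.052
print('saddle cap side',plane(c,(321,95+305/8),.052),'saddle nose far',plane(c,(321,275+150/8),.052))
c2=cam('wrist',ob2)
q=lambda x,y:plane(c2,(250+x/4.5,140+y/4.5),.098)
a,b,e,f=q(217,30),q(487,78),q(145,498),q(397,540)
print(a,b,e,f,np.linalg.norm(a-b),np.linalg.norm(e-f),'mid',(a+b)/2)
for u,v in((a,e),(b,f),((a+b)/2,(e+f)/2)): print('bore ang',np.degrees(np.arctan2(*(v-u)[1::-1])))
print('front normal',np.degrees(np.arctan2(*(b-a)[1::-1]))-90+0)
```

```text
[[ 0.4709 -0.3448  0.0475]
 [ 0.4674 -0.3234  0.0475]
 [ 0.4437 -0.182   0.0475]
 [ 0.4417 -0.1709  0.0475]]
rod ang 99.53227601813022
cap end [ 0.4731 -0.3592  0.0575] cap front [ 0.4716 -0.3493  0.0575] nose [ 0.4358 -0.1346  0.0475]
saddle cap side [ 0.4657 -0.3341  0.052 ] saddle nose far [ 0.4418 -0.18    0.052 ]
[0.531  0.0804 0.098 ] [0.4751 0.0814 0.098 ] [0.5332 0.1813 0.098 ] [0.4766 0.1825 0.098 ] 0.05593957233016845 0.056594256421201576 mid [0.5031 0.0809 0.098 ]
bore ang 88.77570341773067
bore ang 89.14684938193739
bore ang 88.96146498057978
front normal 88.98208009264147
```

```bash
python3 -m crank '[[[-1,107,0,386,-0.012],[-1,107,50,386,-0.012],[-1,107,100,386,-0.012],[-1,107,130,386,-0.012],[-1,107,130,386,-0.012],[-1,107,130,386,-0.012],[-1,107,130,386,-0.012],[-1,107,130,386,-0.012],[-1,107,190,386,-0.012],[-1,107,190,386,-0.012]]]'
python3 - <<'E'
from h import *
o=ctrl.get_obs();print(o['clock'],o['joint_pos'],o['tool_pos'],o['orientation'],o['force'])
im=ctrl.snapshot('wrist')[:,:,::-1]
cv2.imwrite("pics/w3.png",im)
cv2.imwrite("pics/s3.png",ctrl.snapshot('scene')[:,:,::-1])
E
```

```text
clock: 5.8
tool_pos: [0.4515, -0.246, 0.0839]
orientation: [-90.2, -0.4, -170.6]
force: [-0.6, 0.3, 0.8]
opening: 0.0877
5.8 [ -6.71395402  13.95336405 -29.79278947  -0.05567636 -46.66221581
  16.15069338] [ 0.45148649 -0.24600424  0.08391926] [ -90.15223399   -0.38107664 -170.60110928] [-0.55153431  0.25990745  0.82312576]
```

View pics/w3.png

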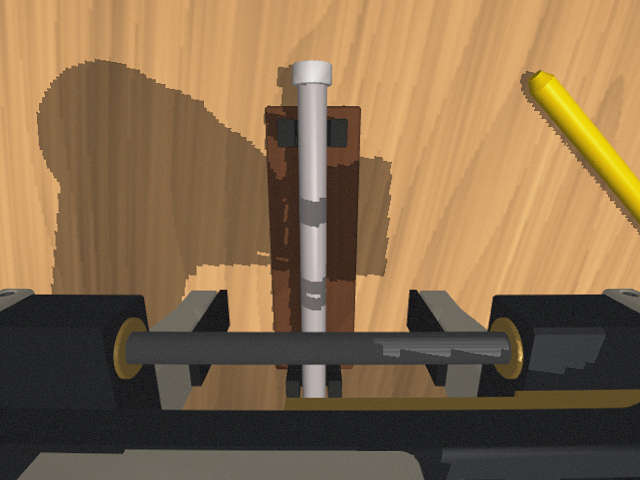

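View pics/s3.png

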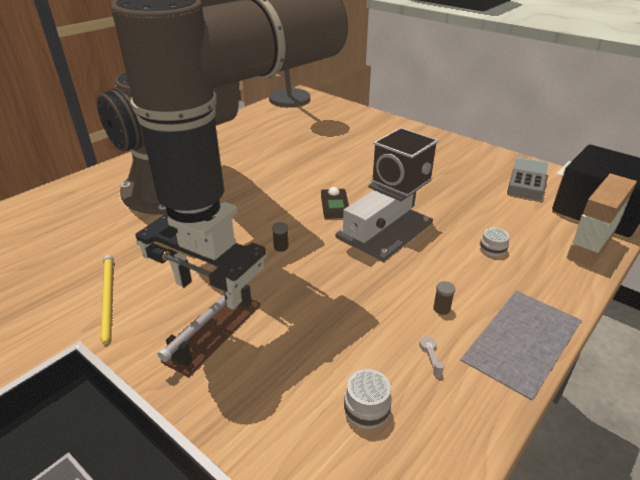

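```bash
python3 -m crank '[[[-1,0,0,0,0],[-1,0,0,0,0]]]'
python3 - <<'E'
from h import *
np.set_printoptions(precision=4,suppress=True)
o=ctrl.get_obs();print(o['clock'],o['tool_pos'],o['orientation'],o['force'])
im=ctrl.snapshot('wrist')[:,:,::-1]
cv2.imwrite("pics/w4.png",im)
cv2.imwrite("pics/w4a.png",cv2.resize(im[50:150,260:360],None,fx=6,fy=6,interpolation=cv2.INTER_CUBIC))
cv2.imwrite("pics/w4b.png",cv2.resize(im[240:320,260:360],None,fx=6,fy=6,interpolation=cv2.INTER_CUBIC))
E
```

```text
clock: 6.15
tool_pos: [0.456, -0.2462, 0.0883]
orientation: [-89.9, 0.2, -170.5]
force: [-0.0, -0.3, -0.3]
opening: 0.0879
6.15 [ 0.456  -0.2462  0.0883] [ -89.943     0.1584 -170.4561] [-0.0498 -0.2573 -0.2626]
```

View pics/w4a.png

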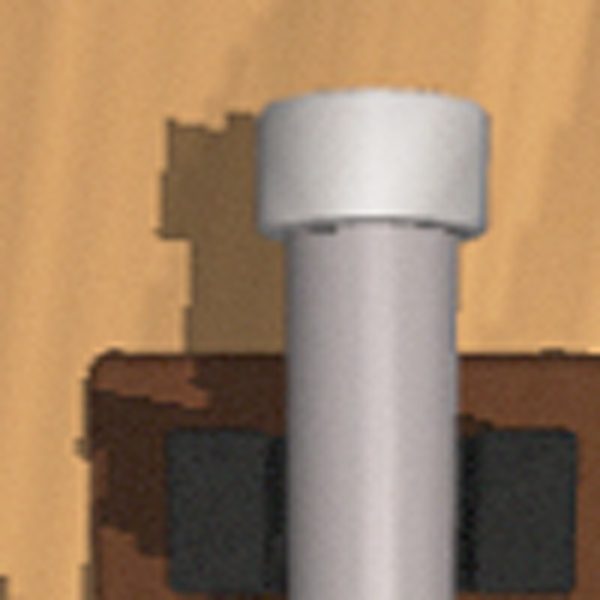

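View pics/w4b.png

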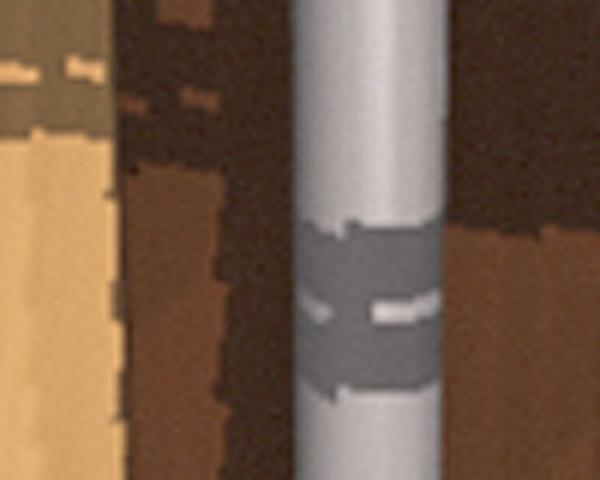

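Run:
```python
from h import *
np.set_printoptions(precision=4,suppress=True)
o=ctrl.get_obs();c=cam('wrist',o)
P=np.array([plane(c,p,.0475) for p in ((322.25,100),(322.2,141.7),(321.7,260),(321.5,315))]);print(P)
d=P[3]-P[0];a=np.arctan2(d[1],d[0]);print(np.degrees(a))
ce=plane(c,(322.3,65.3),.0575); print('capend',ce,'mid',ce[:2]+.115*np.array([np.cos(a),np.sin(a)]))
T=RR(o['orientation']);print(o['tool_pos'],o['orientation'])
m=np.array([*(ce[:2]+.115*np.array([np.cos(a),np.sin(a)])),.0285])
print('tool delta',T.T@(m-o['tool_pos']))
```

```text
[[ 0.4707 -0.3444  0.0475]
 [ 0.4673 -0.3238  0.0475]
 [ 0.4563 -0.2576  0.0475]
 [ 0.4503 -0.2221  0.0475]]
99.47017107985947
capend [ 0.4733 -0.3588  0.0575] mid [ 0.4544 -0.2454]
[ 0.4558 -0.2462  0.088 ] [ -89.9539    0.1347 -170.457 ]
tool delta [ 0.0014  0.0595 -0.0011]
```

```bash
python3 -m crank '[[[-1,1,40,0,0],[-1,1,58,0,0],[-1,1,59,0,0],[-1,1,59,0,0],[1,1,59,0,0],[1,1,59,0,0],[1,1,59,0,0],[1,1,59,0,0],[1,1,59,0,0],[1,1,59,0,0]]]'
```

```text
clock: 7.45
tool_pos: [0.4539, -0.2464, 0.0275]
orientation: [-90.0, -0.0, -170.5]
force: [-0.3, -0.4, -0.1]
opening: 0.033
```

```bash
python3 -m crank '[[[1,0,0,0,0],[1,0,0,0,0],[1,0,0,0,0],[1,0,0,0,0],[1,0,0,0,0]]]'
```

```text
clock: 8.07
tool_pos: [0.454, -0.2464, 0.0276]
orientation: [-90.0, 0.0, -170.5]
force: [1.4, -0.2, -0.2]
opening: 0.0142
```

```bash
python3 -m crank '[[[1,0,-10,0,0],[1,0,-25,0,0],[1,0,-50,0,0],[1,0,-60,0,0],[1,0,-60,0,0],[1,0,-60,0,0]]]'
python3 - <<'E'
from h import *
o=ctrl.get_obs();print(o['clock'],o['tool_pos'],o['orientation'],o['force'],o['moment'],o['opening'])
im=ctrl.snapshot('wrist')[:,:,::-1]
cv2.imwrite("pics/w5.png",im)
s=ctrl.snapshot('scene')[:,:,::-1]
cv2.imwrite("pics/s5.png",cv2.resize(s[150:400,100:400],None,fx=2.4,fy=2.4,interpolation=cv2.INTER_CUBIC))
E
```

```text
clock: 8.82
tool_pos: [0.4533, -0.2463, 0.087]
orientation: [-90.0, -0.0, -170.5]
force: [0.1, 0.7, -2.1]
opening: 0.0138
8.825 [ 0.4533336  -0.24626347  0.08699834] [-9.00295562e+01 -4.74520473e-02 -1.70504878e+02] [ 0.05853656  0.73727847 -2.12722994] [ 0.08662493  0.15637399 -0.01448804] 0.013841945591219623
```

View pics/w5.png

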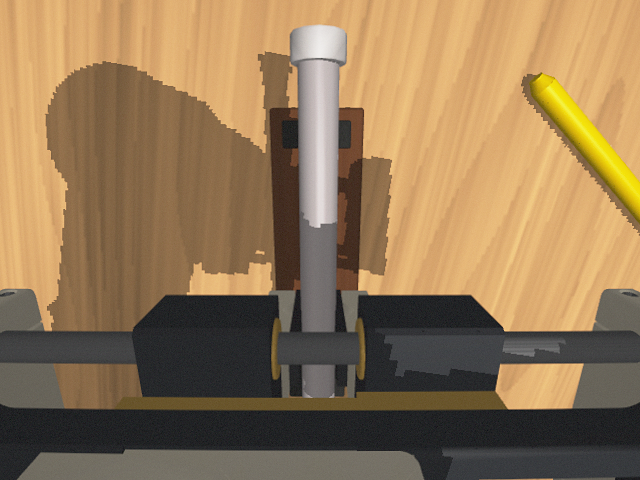

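View pics/s5.png

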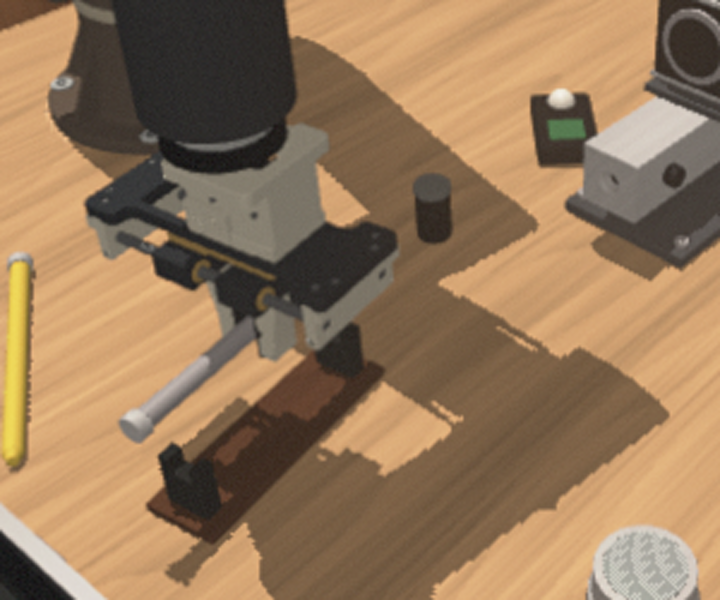

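Run:
```python
from h import *
np.set_printoptions(precision=4,suppress=True)
o=ctrl.get_obs();c=cam('wrist',o);s=cam('scene');T=RR(o['orientation'])
for tilt in (-2,0,2):
  for slip in (-.001,.001):
    t=np.radians(tilt)
    ax=np.array([0,np.sin(t),-np.cos(t)])  # tool coords rod axis to nose (tilt>0 nose down)
    ax=T@ax; mid=o['tool_pos']+T@np.array([0,-.0199,slip])
    side=T[:,0]; up=-T[:,1]
    ce=mid-.115*ax; cf=mid-.105*ax
    w=proj(c,[ce+.01*up, ce+.01*side,ce-.01*side,cf+.0075*up, mid-.07*ax+.0075*side, mid-.07*ax-.0075*side])
    print(tilt,slip,w.round(1).tolist(),proj(s,ce).round(1))
im=cv2.imread('pics/w5.png')
cv2.imwrite("pics/w5a.png",cv2.resize(im[15:115,270:370],None,fx=6,fy=6,interpolation=cv2.INTER_CUBIC))
```

```text
-2 -0.001 [[319.9, 30.3], [347.6, 38.7], [291.8, 38.7], [319.8, 64.6], [339.0, 166.8], [300.4, 166.8]] [[154.1 331.1]]
-2 0.001 [[319.9, 23.5], [347.7, 32.4], [291.7, 32.5], [319.8, 58.2], [339.1, 161.5], [300.3, 161.6]] [[153. 332.]]
0 -0.001 [[319.9, 26.3], [348.5, 35.2], [291.0, 35.3], [319.9, 62.1], [339.3, 167.1], [300.1, 167.2]] [[153.5 329.2]]
0 0.001 [[319.9, 19.3], [348.6, 28.8], [290.9, 28.9], [319.9, 55.5], [339.4, 161.7], [300.0, 161.8]] [[152.5 330.1]]
2 -0.001 [[320.0, 22.5], [349.5, 32.0], [290.1, 32.1], [319.9, 59.9], [339.7, 167.7], [299.8, 167.7]] [[153.  327.3]]
2 0.001 [[320.0, 15.2], [349.6, 25.4], [290.0, 25.4], [319.9, 53.1], [339.8, 162.2], [299.7, 162.3]] [[152.  328.1]]
```

View pics/w5a.png

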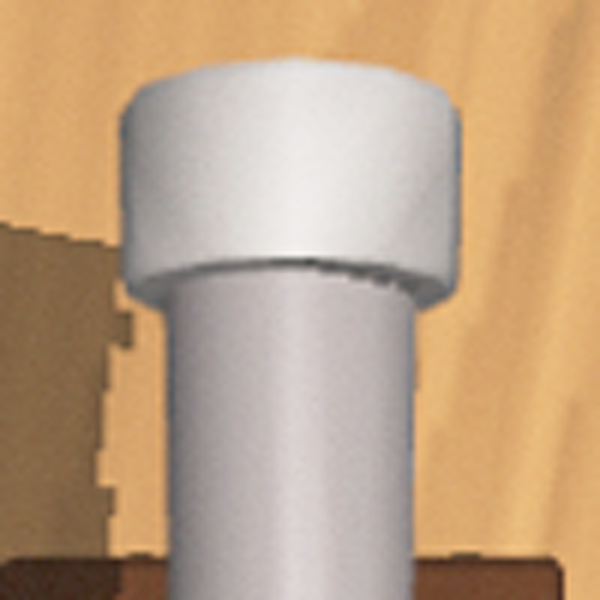

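```bash
python3 -m crank '[[[1,-20,0,-45,0.04],[1,-40,0,-95,0.09],[1,-60,0,-140,0.135],[1,-79,0,-187,0.183],[1,-79,15,-187,0.183],[1,-79,30,-187,0.183],[1,-79,37,-187,0.183],[1,-79,37,-187,0.183],[1,-79,37,-187,0.183],[1,-79,37,-187,0.183]]]'
python3 - <<'E'
from h import *
o=ctrl.get_obs();print(o['clock'],o['tool_pos'],o['orientation'],o['force'],o['moment'],o['opening'])
s=ctrl.snapshot('scene')[:,:,::-1]
cv2.imwrite("pics/s6.png",cv2.resize(s[120:320,240:460],None,fx=3,fy=3,interpolation=cv2.INTER_CUBIC))
s=ctrl.snapshot('top')[:,:,::-1]
cv2.imwrite("pics/t6.png",cv2.resize(s[180:300,200:420],None,fx=3.5,fy=3.5,interpolation=cv2.INTER_CUBIC))
E
```

```text
clock: 10.18
tool_pos: [0.5012, -0.0492, 0.051]
orientation: [-90.0, 0.1, 179.0]
force: [-0.5, -0.5, -3.6]
opening: 0.0138
10.175 [ 0.50123264 -0.04919248  0.0510152 ] [-9.00141408e+01  5.09394764e-02  1.78993910e+02] [-0.50764365 -0.50491407 -3.62365931] [ 0.08350183  0.10298481 -0.06143812] 0.013824943409015503
```

View pics/s6.png

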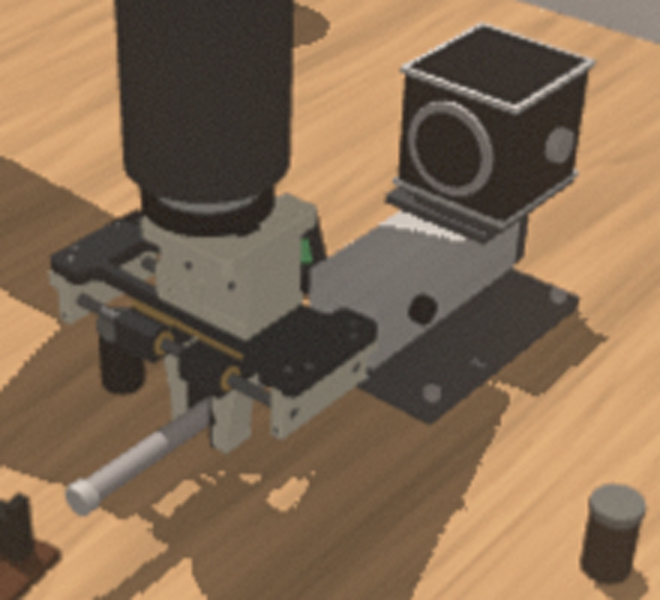

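View pics/t6.png

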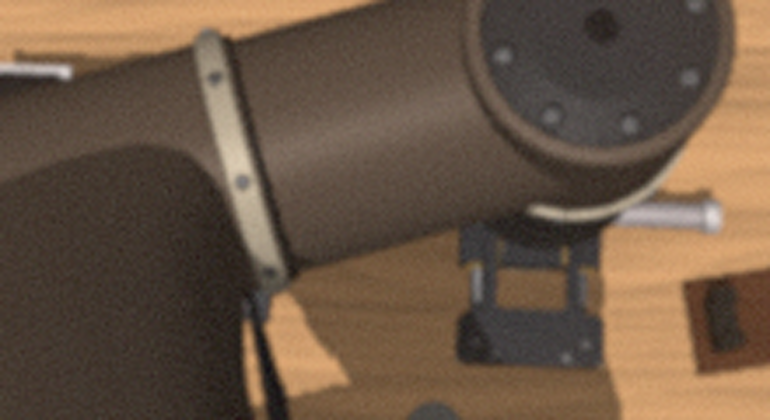

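```bash
python3 -m crank '[[[1,0,0,0,0],[1,0,0,0,0],[1,0,0,0,0]]]'; python3 -c "
from h import *
o=ctrl.get_obs();print(o['tool_pos'],o['orientation'],o['force'],o['moment'])"
```

```text
clock: 10.65
tool_pos: [0.5009, -0.0489, 0.0506]
orientation: [-90.0, 0.0, 179.0]
force: [0.6, 0.6, -3.5]
opening: 0.0139
[ 0.5009431  -0.04885965  0.0505877 ] [-9.00008763e+01  1.74345962e-03  1.79034568e+02] [ 0.59385678  0.57871662 -3.48452695] [0.10583619 0.07776586 0.02797202]
```

```bash
python3 -m crank '[[[1,0.5,0.4,-4,0],[1,0.5,0.4,-8,0],[1,0.5,0.4,-12,0],[1,0.5,0.4,-16,0],[1,0.5,0.4,-20,0],[1,0.5,0.4,-24,0],[1,0.5,0.4,-24,0]]]'; python3 -c "
from h import *
o=ctrl.get_obs();print(o['tool_pos'],o['orientation'],o['force'],o['moment'])"
```

```text
clock: 11.52
tool_pos: [0.5009, -0.0246, 0.0502]
orientation: [-90.0, 0.0, 179.1]
force: [-0.2, -0.3, -3.3]
opening: 0.0138
[ 0.50087931 -0.02463098  0.05017729] [-9.00008786e+01  2.33302377e-03  1.79051698e+02] [-0.15257369 -0.32887121 -3.33141574] [ 0.00555885  0.11990938 -0.00858237]
```

```bash
python3 -m crank '[[[1,0,0,-4,0],[1,0,0,-8,0],[1,0,0,-12,0],[1,0,0,-16,0],[1,0,0,-16,0]]]'; python3 -c "
from h import *
o=ctrl.get_obs();print(o['tool_pos'],o['orientation'],o['force'],o['moment'])"; python3 -m crank '[[[1,0,0,-4,0],[1,0,0,-8,0],[1,0,0,-12,0],[1,0,0,-15,0],[1,0,0,-15,0]]]'; python3 -c "
from h import *
o=ctrl.get_obs();print(o['tool_pos'],o['orientation'],o['force'],o['moment'])
s=ctrl.snapshot('scene')[:,:,::-1]
cv2.imwrite('pics/s7.png',cv2.resize(s[120:320,240:460],None,fx=3,fy=3,interpolation=cv2.INTER_CUBIC))
s=ctrl.snapshot('wrist')[:,:,::-1]
cv2.imwrite('pics/w7.png',s)"
```

```text
clock: 12.15
tool_pos: [0.5012, -0.0086, 0.0502]
orientation: [-90.0, 0.0, 179.1]
force: [-0.5, -0.2, -1.7]
opening: 0.0141
[ 0.50115913 -0.00863375  0.05018089] [-9.00009988e+01  3.05735358e-03  1.79050837e+02] [-0.54968047 -0.18691478 -1.70076039] [ 0.0025736   0.15148125 -0.02842048]
clock: 12.78
tool_pos: [0.5014, 0.0063, 0.0502]
orientation: [-90.0, 0.0, 179.0]
force: [-0.7, 0.2, -2.9]
opening: 0.0141
[0.50139245 0.00630959 0.0501647 ] [-9.00019685e+01  1.26806782e-03  1.79045246e+02] [-0.70248305  0.15193918 -2.86154474] [ 0.01191084  0.0803532  -0.04551597]
```

View pics/s7.png

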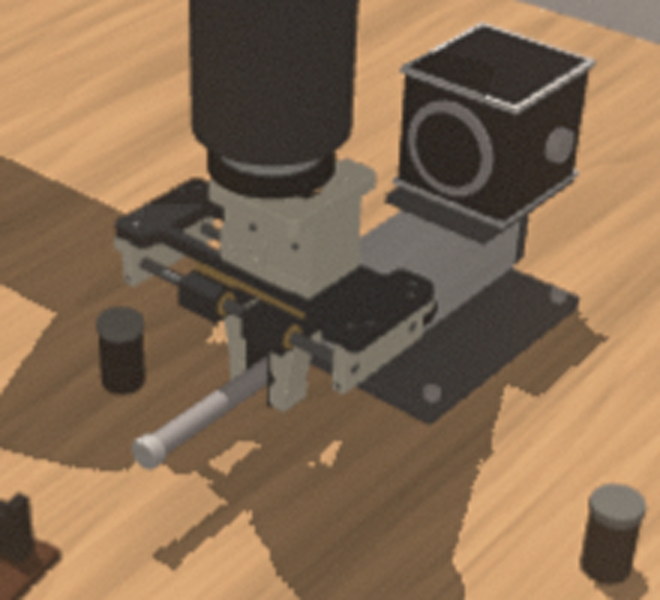

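```bash
python3 -m crank '[[[1,0,0,-3,0],[1,0,0,-6,0],[1,0,0,-9,0],[1,0,0,-12,0],[1,0,0,-15,0],[1,0,0,-15,0]]]'; python3 -c "
from h import *
o=ctrl.get_obs();print(o['tool_pos'],o['orientation'],o['force'],o['moment'])"; python3 -m crank '[[[1,0,0,-3,0],[1,0,0,-6,0],[1,0,0,-9,0],[1,0,0,-9,0]]]'; python3 -c "
from h import *
o=ctrl.get_obs();print(o['tool_pos'],o['orientation'],o['force'],o['moment'])"
```

```text
clock: 13.62
tool_pos: [0.5012, 0.0205, 0.0501]
orientation: [-89.9, -0.1, 179.0]
force: [1.6, -4.4, -1.8]
opening: 0.0142
[0.50123135 0.02048414 0.05005548] [-8.99399790e+01 -5.07365851e-02  1.79022467e+02] [ 1.6380091  -4.43957151 -1.79415047] [-1.55142218 -0.15057134 -0.09020842]
clock: 14.12
tool_pos: [0.5018, 0.03, 0.0501]
orientation: [-90.0, -0.0, 179.0]
force: [-0.0, -1.4, -2.7]
opening: 0.0142
[0.50176138 0.03000298 0.05013654] [-8.99929697e+01 -3.10763195e-03  1.79021643e+02] [-0.00504776 -1.37458467 -2.69565065] [-0.61408032 -0.00102688 -0.01773321]
```

```bash
python3 -m crank '[[[1,0,0,-3,0],[1,0,0,-6,0],[1,0,0,-9,0],[1,0,0,-12,0],[1,0,0,-15,0],[1,0,0,-18,0]]]'; python3 -c "
from h import *
o=ctrl.get_obs();print(o['tool_pos'],o['orientation'],o['force'],o['moment'])"
```

```text
clock: 14.88
tool_pos: [0.5014, 0.0472, 0.0499]
orientation: [-89.9, -0.1, 179.0]
force: [2.4, -8.3, -4.5]
opening: 0.0144
[0.50139011 0.04715548 0.04985168] [-8.99172438e+01 -8.67016058e-02  1.79004651e+02] [ 2.39417815 -8.31192109 -4.48871349] [-2.97914701 -0.51527634 -0.16300317]
```

```bash
python3 -c "
from h import *
t=cam('top');s=cam('scene')
print(plane(t,(324,298),.054),plane(s,(281,249),0),plane(t,(302,137),.054))"; python3 -m crank '[[[1,0,0,0,0],[1,0,0,0,0],[0.2,0,0,0,0],[0.2,0,0,0,0],[0.2,0,0,0,0],[0.2,0,0,0,0]]]'; python3 -c "
from h import *
o=ctrl.get_obs();print(o['tool_pos'],o['orientation'],o['force'],o['moment'])
s=ctrl.snapshot('scene')[:,:,::-1]
cv2.imwrite('pics/s8.png',cv2.resize(s[120:320,240:460],None,fx=3,fy=3,interpolation=cv2.INTER_CUBIC))
s=ctrl.snapshot('wrist')[:,:,::-1]
cv2.imwrite('pics/w8.png',s)"
```

```text
[0.3828944  0.00117398 0.054     ] [ 0.37896302 -0.00233496  0.        ] [0.72565697 0.05421698 0.054     ]
clock: 15.62
tool_pos: [0.5023, 0.0482, 0.0504]
orientation: [-90.0, 0.0, 179.0]
force: [-0.5, 1.0, -0.3]
opening: 0.0347
[0.50227945 0.0481767  0.05036147] [-9.00121957e+01  2.65586796e-02  1.79032891e+02] [-0.54959299  1.03686175 -0.32240588] [ 0.02999662  0.09946679 -0.01948797]
```

View pics/w8.png

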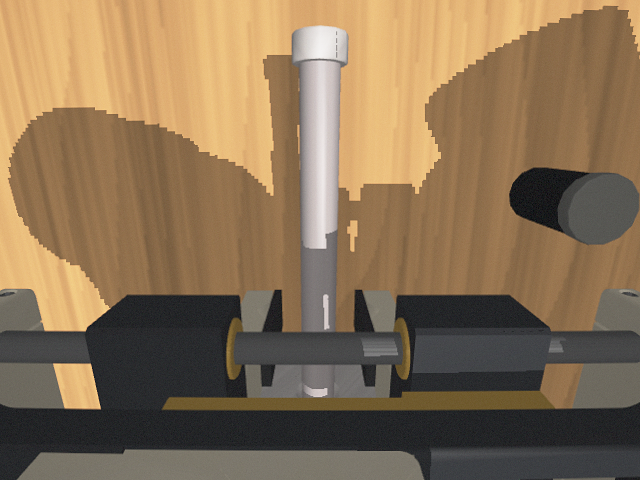

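View pics/s8.png

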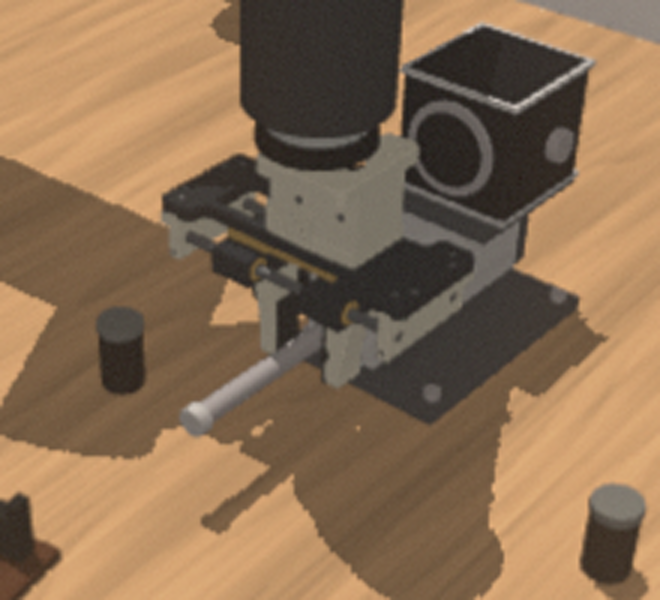

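```bash
python3 -m crank '[[[0.2,0,0,40,0],[0.2,0,0,80,0],[0.2,0,0,80,0],[0.2,0,0,80,0],[0.2,0,0,80,0]]]'; python3 -c "
from h import *
o=ctrl.get_obs();print(o['tool_pos'],o['orientation'],o['force'],o['moment'])
s=ctrl.snapshot('wrist')[:,:,::-1]
cv2.imwrite('pics/w9.png',s)
s=ctrl.snapshot('scene')[:,:,::-1]
cv2.imwrite('pics/s9.png',cv2.resize(s[120:320,240:460],None,fx=3,fy=3,interpolation=cv2.INTER_CUBIC))"
```

```text
clock: 16.35
tool_pos: [0.5009, -0.0313, 0.0502]
orientation: [-90.0, 0.0, 179.1]
force: [-0.3, -0.4, -0.5]
opening: 0.0353
[ 0.50092448 -0.03127971  0.05021974] [-9.00025660e+01  1.25142896e-02  1.79073655e+02] [-0.30916206 -0.40526394 -0.46944729] [0.02420322 0.16911778 0.01768151]
```

View pics/w9.png

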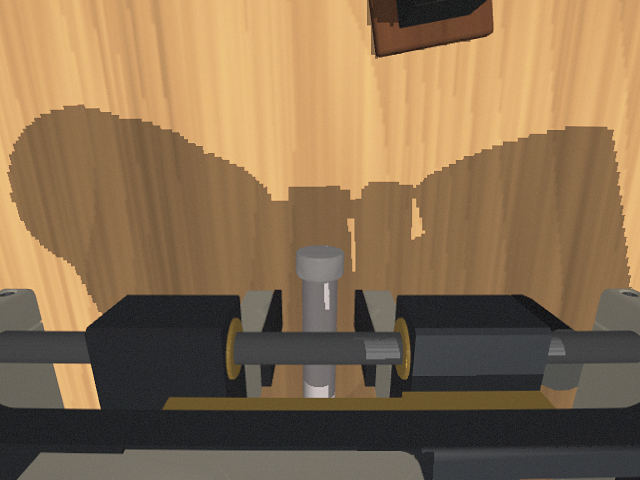

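View pics/s9.png

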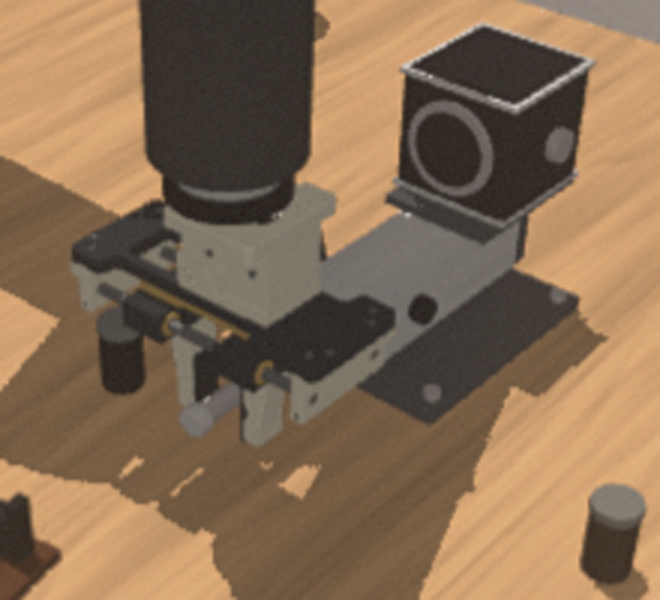

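```bash
python3 -m crank '[[[1,0,0,0,0],[1,0,0,0,0],[1,0,0,0,0],[1,0,0,0,0],[1,0,0,0,0],[1,0,0,0,0]]]'; python3 -c "
from h import *
o=ctrl.get_obs();print(o['tool_pos'],o['orientation'],o['force'],o['moment'])"
```

```text
clock: 17.2
tool_pos: [0.5008, -0.0318, 0.0502]
orientation: [-90.0, 0.0, 179.0]
force: [0.1, 1.8, -0.3]
opening: 0.0141
[ 0.50080722 -0.03181549  0.05018092] [-9.00110276e+01  1.10059084e-02  1.79023427e+02] [ 0.05521341  1.76718027 -0.32452977] [0.74221653 0.09050246 0.00543379]
```

```bash
cat > r.py <<'E'
from h import *
o=ctrl.get_obs();p=o['tool_pos'];F=o['force']
print('t%.2f y %.4f nose~%.1f Faxial %.2f'%(o['clock'],p[1],(p[1]+.0318+.082)*1000,-F[1]),p.round(4),F.round(2),o['moment'].round(2),o['orientation'].round(2))
E
python3 -m crank '[[[1,0,0,-2.5,0],[1,0,0,-5,0],[1,0,0,-7.5,0],[1,0,0,-10,0]]]'|tail -2; python3 r.py
python3 -m crank '[[[1,0,0,-2.5,0],[1,0,0,-5,0],[1,0,0,-7.5,0],[1,0,0,-10,0]]]'|tail -2; python3 r.py
```

```text
force: [0.5, -10.1, 0.9]
opening: 0.0141
t17.70 y -0.0236 nose~90.2 Faxial 10.07 [ 0.5    -0.0236  0.0501] [  0.49 -10.07   0.92] [-3.44 -0.2  -0.09] [-8.9870e+01 -1.1000e-01  1.7901e+02]
force: [0.5, -10.0, 1.4]
opening: 0.0143
t18.20 y -0.0137 nose~100.1 Faxial 9.96 [ 0.5002 -0.0137  0.0501] [ 0.51 -9.96  1.39] [-3.51 -0.25 -0.07] [-8.9860e+01 -1.1000e-01  1.7901e+02]
```

```bash
python3 -m crank '[[[1,0,0,-2,0],[1,0,0,-4,0],[1,0,0,-6,0],[1,0,0,-8,0]]]'>/dev/null; python3 r.py
python3 -m crank '[[[1,0,0,-1,0],[1,0,0,-2,0],[1,0,0,-3,0]]]'>/dev/null; python3 r.py
```

```text
t18.70 y -0.0057 nose~108.1 Faxial 10.30 [ 0.5004 -0.0057  0.0501] [  1.76 -10.3    1.44] [-3.85 -0.34 -0.08] [-8.9860e+01 -1.0000e-01  1.7901e+02]
t19.07 y -0.0027 nose~111.1 Faxial 9.26 [ 0.5005 -0.0027  0.0502] [ 1.73 -9.26  1.39] [-3.46 -0.33 -0.03] [-8.9860e+01 -1.0000e-01  1.7901e+02]
```

```bash
python3 -m crank '[[[1,0,0,-1,0],[1,0,0,-2,0]]]'>/dev/null; python3 r.py
```

```text
t19.32 y -0.0007 nose~113.1 Faxial 10.01 [ 0.5005 -0.0007  0.0502] [  2.21 -10.01   1.42] [-3.49 -0.35 -0.08] [-8.9860e+01 -1.0000e-01  1.7901e+02]
```

```bash
python3 -m crank '[[[1,0,0,-1,0],[1,0,0,-2,0]]]'>/dev/null; python3 r.py
```

```text
t19.57 y 0.0013 nose~115.1 Faxial 8.93 [0.5006 0.0013 0.0502] [ 0.81 -8.93  1.99] [-3.62 -0.36 -0.03] [-8.9860e+01 -1.0000e-01  1.7901e+02]
```

```bash
python3 -m crank '[[[1,0,0,-1,0],[1,0,0,-2,0]]]'>/dev/null; python3 r.py
```

```text
t19.82 y 0.0032 nose~117.0 Faxial 10.78 [0.5006 0.0032 0.0502] [  1.8  -10.78   1.51] [-3.64 -0.4  -0.09] [-8.9860e+01 -9.0000e-02  1.7901e+02]
```

```bash
python3 -m crank '[[[1,0,0,-1,0],[1,0,0,-2,0]]]'>/dev/null; python3 r.py
```

```text
t20.07 y 0.0053 nose~119.1 Faxial 10.12 [0.5007 0.0053 0.0502] [  1.06 -10.12   2.18] [-3.76 -0.38 -0.11] [-8.9860e+01 -9.0000e-02  1.7901e+02]
```

```bash
python3 -m crank '[[[1,0,0,-1,0],[1,0,0,-2,0]]]'>/dev/null; python3 r.py
```

```text
t20.32 y 0.0072 nose~121.0 Faxial 9.76 [0.5007 0.0072 0.0502] [ 1.47 -9.76  1.5 ] [-3.77 -0.41 -0.01] [-8.9860e+01 -9.0000e-02  1.7901e+02]
```

```bash
python3 -m crank '[[[1,0,0,-1,0],[1,0,0,-2,0]]]'>/dev/null; python3 r.py
```

```text
t20.57 y 0.0092 nose~123.0 Faxial 11.36 [0.5008 0.0092 0.0502] [  1.18 -11.36   2.65] [-3.92 -0.46 -0.09] [-8.9860e+01 -9.0000e-02  1.7901e+02]
```

```bash
python3 -m crank '[[[1,-0.2,-0.3,-1,0],[1,-0.2,-0.3,-2,0]]]'>/dev/null; python3 r.py
```

```text
t20.82 y 0.0113 nose~125.1 Faxial 9.26 [0.5008 0.0113 0.0503] [ 1.48 -9.26 -0.09] [-3.4  -0.48 -0.1 ] [-8.9860e+01 -1.1000e-01  1.7901e+02]
```

```bash
python3 -m crank '[[[1,0,0,-1,0],[1,0,0,-2,0]]]'>/dev/null; python3 r.py
```

```text
t21.07 y 0.0133 nose~127.1 Faxial 8.68 [0.5009 0.0133 0.0503] [ 0.83 -8.68  0.1 ] [-3.23 -0.45 -0.04] [-8.986e+01 -1.100e-01  1.790e+02]
```

```bash
python3 -m crank '[[[1,0,0,-1,0],[1,0,0,-2,0]]]'>/dev/null; python3 r.py
```

```text
t21.32 y 0.0153 nose~129.1 Faxial 9.23 [0.5009 0.0153 0.0503] [ 2.29 -9.23 -0.19] [-3.19 -0.44 -0.05] [-8.986e+01 -1.100e-01  1.790e+02]
```

```bash
python3 -m crank '[[[1,0,0,-1,0],[1,0,0,-2,0]]]'>/dev/null; python3 r.py
```

```text
t21.57 y 0.0173 nose~131.1 Faxial 8.79 [0.501  0.0173 0.0503] [ 1.52 -8.79  0.24] [-3.25 -0.46 -0.03] [-8.986e+01 -1.100e-01  1.790e+02]
```

```bash
python3 -m crank '[[[1,0,0,-1,0],[1,0,0,-2,0]]]'>/dev/null; python3 r.py
```

```text
t21.82 y 0.0193 nose~133.1 Faxial 9.49 [0.501  0.0193 0.0503] [ 2.25 -9.49  0.73] [-3.28 -0.46 -0.01] [-8.9860e+01 -1.0000e-01  1.7901e+02]
```

```bash
python3 -m crank '[[[1,0,0,-1,0],[1,0,0,-2,0]]]'>/dev/null; python3 r.py
```

```text
t22.07 y 0.0213 nose~135.1 Faxial 9.24 [0.5011 0.0213 0.0503] [ 1.79 -9.24 -0.63] [-3.41 -0.49 -0.06] [-8.986e+01 -1.100e-01  1.790e+02]
```

```bash
python3 -m crank '[[[1,0,0,-1,0],[1,0,0,-2,0]]]'>/dev/null; python3 r.py
```

```text
t22.32 y 0.0232 nose~137.0 Faxial 10.07 [0.5011 0.0232 0.0503] [  2.21 -10.07   0.19] [-3.47 -0.55 -0.02] [-8.9860e+01 -1.0000e-01  1.7901e+02]
```

```bash
python3 -m crank '[[[1,0,0,-1,0],[1,0,0,-2,0]]]'>/dev/null; python3 r.py
python3 - <<'E'
from h import *
a=ctrl.snapshot('wrist')[:,:,::-1]; b=cv2.imread('pics/w9.png')
cv2.imwrite('pics/w10.png',np.hstack([cv2.resize(x[230:300,270:370],None,fx=3.9,fy=3.9,interpolation=cv2.INTER_CUBIC) for x in (b,a)]))
E
```

```text
t22.57 y 0.0247 nose~138.5 Faxial 15.45 [0.5011 0.0247 0.0504] [  3.5  -15.45   0.5 ] [-5.38 -0.99 -0.03] [-8.9810e+01 -1.2000e-01  1.7901e+02]
```

View pics/w10.png

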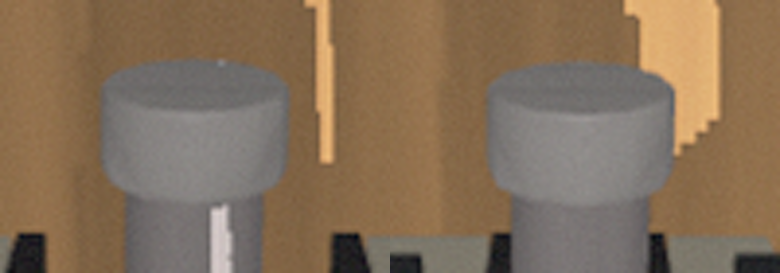

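```bash
python3 -m crank '[[[1,-0.2,0,-1,0],[1,-0.2,0,-1.7,0]]]'>/dev/null; python3 r.py
```

```text
t22.88 y 0.0257 nose~139.5 Faxial 18.45 [0.501  0.0257 0.0504] [  2.81 -18.45   2.23] [-6.42 -1.18 -0.12] [-8.9760e+01 -1.6000e-01  1.7901e+02]
```

```bash
python3 -m crank '[[[1,0,0,-0.8,0],[1,0,0,-1.6,0]]]'>/dev/null; python3 r.py
```

```text
t23.12 y 0.0268 nose~140.6 Faxial 20.78 [0.5009 0.0268 0.0503] [  3.99 -20.78   2.67] [-7.83 -1.52 -0.1 ] [-89.72  -0.18 179.01]
```

```bash
python3 -m crank '[[[1,-0.2,-0.1,-0.7,0],[1,-0.2,-0.1,-0.7,0]]]'>/dev/null; python3 r.py
```

```text
t23.38 y 0.0273 nose~141.1 Faxial 21.23 [0.501  0.0273 0.0504] [  3.99 -21.23   1.08] [-7.51 -1.26 -0.04] [-89.71  -0.2  179.  ]
```

```bash
python3 -m crank '[[[1,0,0,0,0],[1,0,0,0,0]]]'>/dev/null; python3 r.py
python3 - <<'E'
from h import *
a=ctrl.snapshot('wrist')[:,:,::-1]; cv2.imwrite('pics/w11f.png',a); b=cv2.imread('pics/w9.png')
cv2.imwrite('pics/w11.png',np.hstack([cv2.resize(x[230:300,270:370],None,fx=3.9,fy=3.9,interpolation=cv2.INTER_CUBIC) for x in (b,a)]))
E
```

```text
t23.62 y 0.0272 nose~141.0 Faxial 21.47 [0.5009 0.0272 0.0504] [  4.13 -21.47   1.69] [-7.53 -1.31 -0.08] [-89.71  -0.2  179.  ]
```

View pics/w11.png

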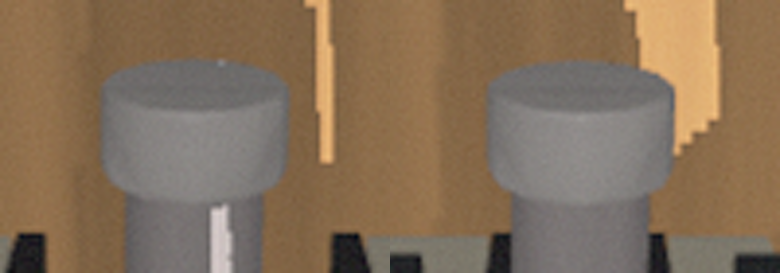

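```bash
python3 -m crank '[[[0.2,0,0,0,0],[0.2,0,0,0,0],[0.2,0,0,0,0],[0.2,0,0,0,0],[0.2,0,0,0,0]]]'; python3 r.py
python3 - <<'E'
from h import *
a=ctrl.snapshot('wrist')[:,:,::-1]; cv2.imwrite('pics/w12f.png',a); b=cv2.imread('pics/w11f.png')
cv2.imwrite('pics/w12.png',np.hstack([cv2.resize(x[230:300,270:370],None,fx=3.9,fy=3.9,interpolation=cv2.INTER_CUBIC) for x in (b,a)]))
cv2.imwrite('pics/s12.png',ctrl.snapshot('scene')[:,:,::-1])
E
```

```text
clock: 24.3
tool_pos: [0.5024, 0.0313, 0.0506]
orientation: [-90.0, 0.0, 179.0]
force: [0.0, 0.9, -0.0]
opening: 0.0345
t24.30 y 0.0313 nose~145.1 Faxial -0.92 [0.5024 0.0313 0.0506] [ 0.    0.92 -0.05] [ 0.01  0.1  -0.03] [-90.     0.   179.05]
```

View pics/w12.png

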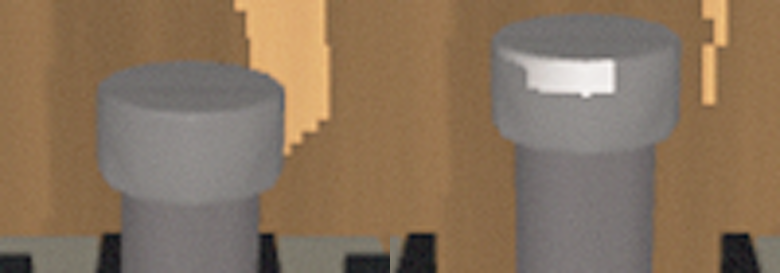

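View pics/s12.png

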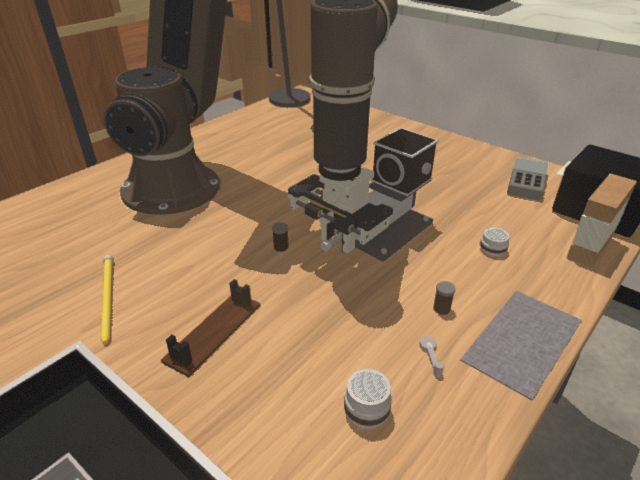

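Run:
```python
from h import *
# cap rear top rim: row w11 = 230+60/3.9, w12 = 230+14/3.9 ; cap front bottom-visible rim rows 203, 150
o=ctrl.get_obs()
t11=dict(tool_pos=np.array([.5009,.0272,.0504]),orientation=[-89.71,-.2,179.0])
for nm,ob,r1 in(('held',t11,(60,203)),('let',o,(14,150))):
    c=cam('wrist',ob)
    print(nm,[plane(c,(320,230+r/3.9),z)[1].round(5) for r,z in zip(r1,(.0795,.0795))])
```

```text
held [np.float64(-0.01301), np.float64(0.00195)]
let [np.float64(-0.01381), np.float64(0.00013)]
```

Run:
```python
from h import *
a=cv2.imread('pics/w11f.png');b=cv2.imread('pics/w12f.png')
cv2.imwrite('pics/w13.png',np.hstack([cv2.resize(x[225:295,295:345],None,fx=8,fy=8,interpolation=cv2.INTER_CUBIC) for x in (a,b)]))
o=ctrl.get_obs()
t11=dict(tool_pos=np.array([.5009,.0272,.0504]),orientation=[-89.71,-.2,179.0])
for nm,ob,r1 in(('held',t11,(60,112,203)),('let',o,(14,60,150))):
    c=cam('wrist',ob)
    print(nm,[plane(c,(320,230+r/3.9),z)[1].round(5) for r,z in zip(r1,(.0595,.0795,.0795))])
```

```text
held [np.float64(-0.00729), np.float64(-0.00768), np.float64(0.00195)]
let [np.float64(-0.0087), np.float64(-0.00918), np.float64(0.00013)]
```

View pics/w13.png

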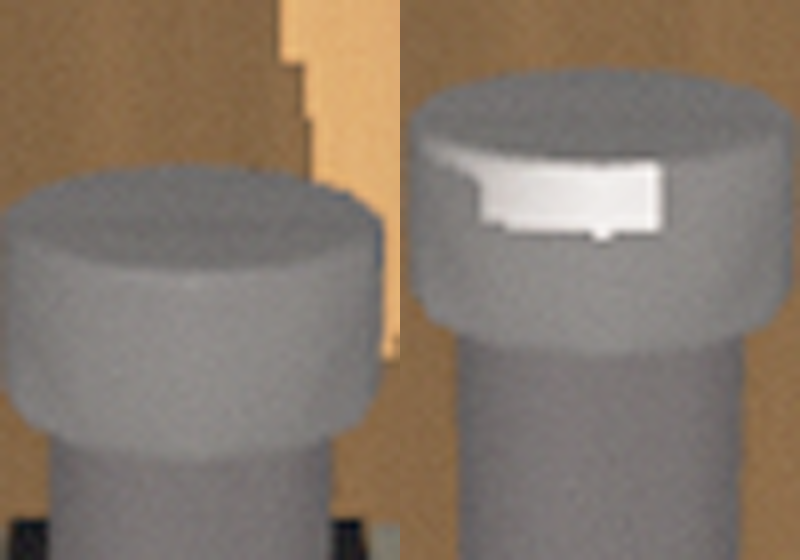

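```bash
python3 -m crank '[[[1,0,0,0,0],[1,0,0,0,0],[1,0,0,0,0],[1,0,0,0,0],[1,0,0,0,0]]]'; python3 r.py
python3 -m crank '[[[1,0,0,-0.5,0],[1,0,0,-1,0]]]'>/dev/null; python3 r.py
```

```text
clock: 25.02
tool_pos: [0.5021, 0.0308, 0.0505]
orientation: [-90.0, -0.0, 179.0]
force: [-0.9, -1.4, 1.9]
opening: 0.0145
t25.02 y 0.0308 nose~144.6 Faxial 1.38 [0.5021 0.0308 0.0505] [-0.85 -1.38  1.94] [-0.66  0.48  0.03] [-8.9980e+01 -3.0000e-02  1.7902e+02]
t25.27 y 0.0309 nose~144.7 Faxial 9.98 [0.5021 0.0309 0.0505] [ 2.34 -9.98  1.21] [-3.72 -0.46 -0.07] [-8.9910e+01 -5.0000e-02  1.7903e+02]
```

```bash
python3 -m crank '[[[1,0,0,-0.5,0],[1,0,0,-0.5,0]]]'>/dev/null; python3 r.py
python3 -m crank '[[[1,0,0,-0.5,0],[1,0,0,-0.5,0]]]'>/dev/null; python3 r.py
```

```text
t25.52 y 0.0309 nose~144.7 Faxial 10.83 [0.502  0.0309 0.0505] [  2.34 -10.83   1.71] [-4.06 -0.51  0.  ] [-8.9870e+01 -7.0000e-02  1.7903e+02]
t25.77 y 0.0311 nose~144.9 Faxial 12.19 [0.5018 0.0311 0.0505] [  1.17 -12.19   2.02] [-4.6  -0.48  0.01] [-8.9850e+01 -9.0000e-02  1.7902e+02]
```

```bash
python3 -m crank '[[[1,0,0,-0.7,0],[1,0,0,-0.7,0]]]'>/dev/null; python3 r.py
python3 -m crank '[[[1,0,0,-0.7,0],[1,0,0,-0.7,0]]]'>/dev/null; python3 r.py
```

```text
t26.02 y 0.0313 nose~145.1 Faxial 16.58 [0.5016 0.0313 0.0505] [  1.66 -16.58   2.14] [-5.63 -0.59 -0.03] [-8.9810e+01 -1.2000e-01  1.7901e+02]
t26.27 y 0.0316 nose~145.4 Faxial 18.64 [0.5014 0.0316 0.0505] [  2.37 -18.64   3.6 ] [-6.34 -0.59 -0.02] [-8.9780e+01 -1.4000e-01  1.7901e+02]
```

```bash
python3 -m crank '[[[1,-0.2,-0.2,-0.8,0],[1,-0.2,-0.2,-0.8,0]]]'>/dev/null; python3 r.py
python3 -m crank '[[[1,0,0,-0.8,0],[1,0,0,-0.8,0]]]'>/dev/null; python3 r.py
```

```text
t26.52 y 0.0323 nose~146.1 Faxial 17.99 [0.5013 0.0323 0.0505] [  1.31 -17.99   1.44] [-6.35 -0.48 -0.04] [-89.77  -0.18 179.  ]
t26.77 y 0.0327 nose~146.5 Faxial 20.08 [0.5013 0.0327 0.0505] [  1.7  -20.08   1.59] [-7.1  -0.68  0.01] [-89.75  -0.19 179.01]
```

```bash
python3 -m crank '[[[1,0,0,-0.8,0],[1,0,0,-0.8,0]]]'>/dev/null; python3 r.py
python3 -m crank '[[[1,0,0,0.6,0],[1,0,0,1.2,0],[1,0,0,1.2,0]]]'>/dev/null; python3 r.py
```

```text
t27.02 y 0.0332 nose~147.0 Faxial 21.72 [0.5012 0.0332 0.0506] [  2.61 -21.72   3.84] [-7.86 -0.86 -0.04] [-89.72  -0.2  179.  ]
t27.40 y 0.0331 nose~146.9 Faxial 15.51 [0.5013 0.0331 0.0505] [  0.64 -15.51   3.02] [-5.4  -0.04 -0.05] [-8.9810e+01 -1.7000e-01  1.7899e+02]
```

```bash
python3 -m crank '[[[1,0,0,0.6,0],[1,0,0,1.2,0],[1,0,0,1.2,0]]]'>/dev/null; python3 r.py
python3 -m crank '[[[1,0,0,0.5,0],[1,0,0,1,0],[1,0,0,1,0]]]'>/dev/null; python3 r.py
```

```text
t27.77 y 0.0330 nose~146.8 Faxial 7.72 [0.5015 0.033  0.0505] [-1.17 -7.72  2.47] [-2.98  0.53 -0.03] [-8.989e+01 -1.300e-01  1.790e+02]
t28.15 y 0.0327 nose~146.5 Faxial 5.84 [0.5019 0.0327 0.0505] [-2.11 -5.84  1.28] [-2.16  0.61 -0.03] [-8.9940e+01 -8.0000e-02  1.7901e+02]
```

```bash
python3 -m crank '[[[1,0,0,0.3,0],[1,0,0,0.6,0],[1,0,0,0.6,0]]]'>/dev/null; python3 r.py
python3 -m crank '[[[1,0.2,0,0.3,0],[1,0.2,0,0.6,0],[1,0.2,0,0.6,0]]]'>/dev/null; python3 r.py
```

```text
t28.52 y 0.0326 nose~146.4 Faxial 3.62 [0.5021 0.0326 0.0506] [-2.06 -3.62  0.58] [-1.62  0.94 -0.01] [-8.9980e+01 -5.0000e-02  1.7901e+02]
t28.90 y 0.0322 nose~146.0 Faxial 4.03 [0.5023 0.0322 0.0506] [-2.17 -4.03 -1.46] [-1.26  0.81 -0.04] [-8.9990e+01 -2.0000e-02  1.7903e+02]
```

```bash
python3 -m crank '[[[1,0.2,0,0.3,0],[1,0.2,0,0.6,0],[1,0.2,0,0.6,0]]]'>/dev/null; python3 r.py
python3 -m crank '[[[0.2,0,0,0,0],[0.2,0,0,0,0],[0.2,0,0,0,0],[0.2,0,0,0,0],[0.2,0,0,0,0]]]'; python3 r.py
python3 - <<'E'
from h import *
a=ctrl.snapshot('wrist')[:,:,::-1]; cv2.imwrite('pics/w14f.png',a); b=cv2.imread('pics/w12f.png')
cv2.imwrite('pics/w14.png',np.hstack([cv2.resize(x[225:295,295:345],None,fx=8,fy=8,interpolation=cv2.INTER_CUBIC) for x in (b,a)]))
E
```

```text
t29.27 y 0.0318 nose~145.6 Faxial 1.99 [0.5023 0.0318 0.0507] [-0.85 -1.99 -3.58] [-0.74  0.39 -0.02] [-9.0010e+01  1.0000e-02  1.7902e+02]
clock: 29.9
tool_pos: [0.5023, 0.0317, 0.0508]
orientation: [-90.0, 0.0, 179.0]
force: [0.2, -0.5, 0.0]
opening: 0.0348
t29.90 y 0.0317 nose~145.5 Faxial 0.45 [0.5023 0.0317 0.0508] [ 0.19 -0.45  0.04] [ 0.    0.14 -0.04] [-9.0010e+01  1.0000e-02  1.7903e+02]
```

View pics/w14.png

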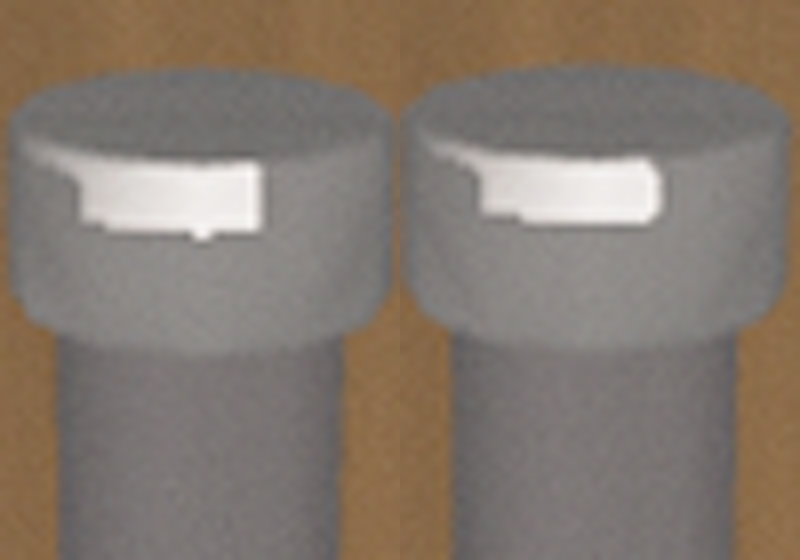

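```bash
python3 -m crank '[[[0.2,0,-15,0,0],[0.2,0,-40,0,0],[0.2,0,-80,0,0],[0.2,0,-120,0,0],[0.2,0,-150,60,0],[0.2,0,-150,120,0],[0.2,0,-150,120,0],[0.2,0,-150,120,0]]]'
python3 - <<'E'
from h import *
a=ctrl.snapshot('wrist')[:,:,::-1]; cv2.imwrite('pics/w15.png',a)
cv2.imwrite('pics/t15.png',ctrl.snapshot('top')[:,:,::-1])
cv2.imwrite('pics/s15.png',ctrl.snapshot('scene')[:,:,::-1])
E
```

```text
clock: 30.95
tool_pos: [0.5001, -0.0887, 0.2015]
orientation: [-90.0, 0.0, 178.9]
force: [0.2, -0.8, 0.2]
opening: 0.0349
```

View pics/s15.png

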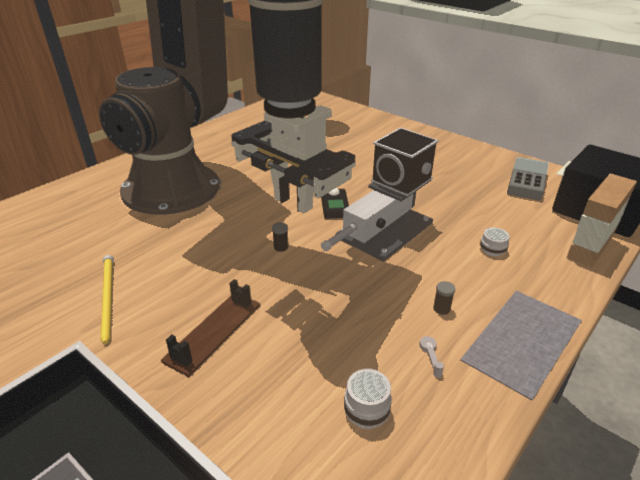

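View pics/t15.png

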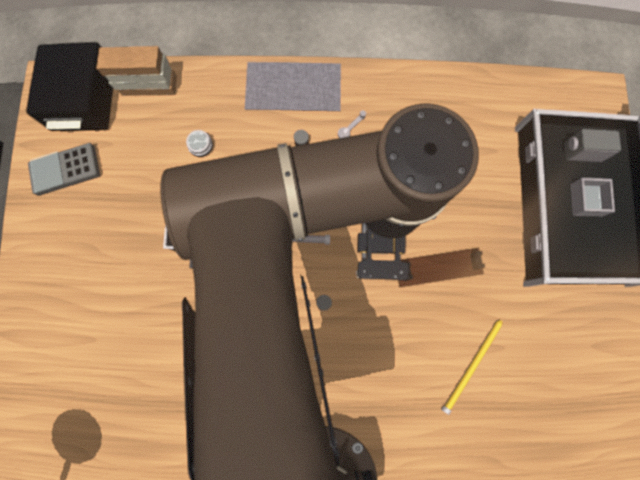

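The scene picture shows the rod seated in the bracket with its cap at about (327,244). The bystanders are where they were: cans at (280,237) and (444,298), crank (432,356), lens (368,397). The gripper is clear of everything, so I'm handing in.

```bash
python3 -c "
from plant import ctrl
print(ctrl.close_job())"
```

```text
the job is handed in; nothing more can be done
None
```

The rod is in the bracket against the sprung seat, released, and the job was handed in at about 31 s. No verdict came back.

- **First insertion:** I took the rod at its middle and slid it nose first about 82 mm into the bore. The drag was about 8–10 N, with small side forces. I then let go; the rod stayed put.
- **Pushing home:** I took it again about 84 mm further back and felt the seat at about 137 mm depth. I pushed to about 21 N in all, roughly 12–13 N of it on the seat, without the rod slipping in the grip.
- **Extra re-grip:** When I let go, the rod sprang back about 1.5 mm, so I took it once more, which the task did not ask for. I pushed to about 22 N in all, roughly 12–14 N on the seat, eased the force off slowly and let go.

**Last checks:**
- After the last release the gripper felt no force. The rod sat about 0.2 mm deeper than after the earlier release.
- I put the force left on the seat at about 8–9 N. That is inferred from springback and measured drag, not read directly, and it is only a little above the 7 N needed. It is less than the push because the drag limits what stays on the seat.
- In the last scene picture the lens, crank, both film cans, light meter and spare lens look undisturbed. I judged that by eye, not by measurement. The light meter was partly hidden by the gripper.

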